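# File a weld coupon in the lever arch file

### The arm

A 6-joint arm with a two-finger parallel gripper is mounted at the origin on the work surface. World frame = base frame: x ahead of the robot, y to its left, z up, the work surface at z = 0. Lengths are in m, angles in rad, forces in N, time in s.
With the tool pointing down it reaches from about 0.275 to 0.85 m from the base axis. Payload 5.2 kg.
Tool frame: the origin (TCP) lies between the finger pads; the fingertips stand 8 mm ahead of it and the grasp point (between the pads) lies 11 mm behind it; z points along the fingers, y is the direction in which the jaws open and shut (so a half turn about z gives the same grasp; the last joint's range is limited). The gripper opens to 85 mm and grips with 20 to 120 N. Pads are 22 mm wide; open, the fingers measure 114 mm over their backs; the gripper's body (76 mm by 85 mm) begins 54 mm behind the grasp point. The pads swing forward as they close: fully open they stand 13 mm farther back than shut.
Start: joints at [1.022, 0.259, 1.535, -0, 1.348, -0.203], TCP at [0.186, 0.517, 0.239] pointing down, gripper open.
Joint ranges: [-3.14, 3.14], [-0.91, 2.08], [0.19, 2.58], [-1.22, 4.36], [0.22, 2.71], [-3.12, 3.12]. Speed limits (rad/s): [2.57, 2.57, 3.14, 3.14, 3.14, 3.14].

### API

Orientations are given as a rotation vector (axis times angle).
In Python, from rig import ctrl gives the robot as it stands.
- The arm moves only by the tool step_arm, never from a script. Its argument "plan" is a list that holds one entry, the list of rows, each a list of 4 numbers: the shift along the tool's x, y, z in cm, then the turn about the tool's z in rad. A call has 1 to 20 rows; each row shifts and turns the pose as measured when the row begins, along the tool's axes as they then stand; what a row does not reach is not made up. A row lasts 1/12 s, in which the tool goes at most 41.7 mm and 7.16 degrees, less where a joint would pass 70% of its speed; a pose out of reach is approached as far as the arm can. A call with a gripper value outside its range is refused whole. "hand" is the gripper's target within -1 to 1 (shut at 1, half-way at 0, fully open at -1), set as the call begins (left out, the last holds). The fingers move at their own pace and stop on an object; "force" is the grip in N (left out, the last holds). Time passes only in rows, so rows that do not move let the fingers close. It gives the time, the measured TCP pose, the force and the opening at its end, in the units of the state.
- ctrl.get_obs(): the state, without advancing time (a new reading comes with each control period).
- ctrl.read_camera(name): name is "scene" or "top"; returns a dict with "img" (400x640x3 uint8, red, green, blue), "fovy" (degrees; the focal length in pixels is half the picture's height over the tangent of half this angle, whatever the lens; pixels are square), "cx", "cy" (the principal point, pixels), "k1" (the pictures are not rectified: a ray, as slopes to the right and down, at radius r is drawn at 1 + k1 r^2 times it, then the intrinsics apply), "rvec" (rotation vector, rad) and "tvec" (3), from world to camera coordinates, as OpenCV has them. Camera axes: x right, y down, z forward; pixel columns grow to the right and rows downward; lengths in m; the calibration is good to about 2 mm. A picture is of the moment at which its call begins. There is no depth.
- ctrl.close_job(): hands the job in, once; it reports no verdict.
The state is a dict: "clock": time; "joint_positions": joint angles; "joint_vel": joint speeds; "effort": joint torques, N m; "position": TCP position; "orientation": TCP orientation; "contact_force": force on the tool from outside, world axes, zero at the start; "torque": the same for the moment, N m; "grip_width": finger opening in m.
Only numpy, scipy, OpenCV 4.12 (cv2) and the standard library are available. Lean on these libraries where they do the work, as an engineer would, in place of code of your own. Each camera call takes 0.05 s, during which the arm holds its last target. There are 200 camera calls.

### The job

Lift the lever of the lever arch file so that its rings spring open, thread the drilled weld coupon over the two posts and lower it gently, without forcing or dropping it, until it lies flat on the base plate. Then push the lever down to close the rings and finish with a firm, measured press from on top of its grip bar with closed fingers (not pinching it), about 15 to 20 N kept on for a second and never as much as 30 N. Let go, and leave the other things on the bench where they lie.

Things in the scene. Friction and masses are not known exactly. Their poses are not given: they have to be found in the camera images.
- file_seat (a point): Lever arch file, screwed to the bench: grey base plate 190 mm (x) by 255 mm (y), 6 mm thick. Point on its top face midway between the two upright posts. z up; x runs through the posts, which stand at x = -45 and +45 mm, 8 mm thick, 44 mm tall, the top 8 mm tapering to 3 mm. The coupon lies on the +y side, the lever is on the -y side.
- axle (a point): Centre of the file's hinge axle, along the file's x, 48 mm from file_seat in -y and 14 mm above it, between blocks 22 mm tall. Lever and two ring arches turn on it. The arches, at x = -45 and +45 mm, 7 mm thick, come down on the post tips when shut (top 58 mm above the base plate); open, they stand back behind y = -45 mm of file_seat.
- lever (a joint): Lever angle, rad: 0 shut on its hard stop (rings closed), grows as the bar is lifted, 0.95 fully open (rings turned back 1.3 times as far). An over-centre spring holds it shut below about 0.15 rad (about 5 N at the bar lifts it off); beyond that it drives it open and holds it there (up to about 7 N at the bar pushes it down).
- lever_bar (a point): Centre of the lever's round steel grip bar: 12 mm thick, 72 mm long along x, on two 8 mm arms at x = -32 and +32 mm (56 mm clear between). From the axle it lies 100 mm in the lever's -y and 12 mm in its z. Shut, the lever's axes are the file's and the bar's centre is 26 mm above the base plate, with nothing between.
- coupon_fin (a point): Loose drilled T-joint weld coupon, bare steel, about 0.28 kg: plate 120 mm (x) by 76 mm (y), 5 mm thick, with an upright fin to grip, 8 mm thick (y), 60 mm long (x), 45 mm tall. Point: the fin's centre, 27.5 mm above the underside. z up, x along the fin; from here the plate reaches from y = -44 to +32 mm.
- coupon_seat (a point): Point on the coupon's underside midway between its two through holes, 10.5 mm wide, at x = -45 and +45 mm. Same axes as coupon_fin, which is +30 mm in y and +27.5 mm in z from here. When filed it lies on file_seat with the axes agreeing (fin on the filing side).
- angle: Bystander: loose offcut of steel angle, 60 by 50 mm, 50 mm tall. It and the coupon may have swapped places. Origin under its centre.
- tape: Bystander: loose roll of tape, 90 mm across, 30 mm tall. Origin under its centre.
- hammer: Bystander: loose hammer lying on the bench beyond the file.
- square: Bystander: loose engineer's square on the bench beyond the lever's side.
Mind the look-alikes: they are no part of the job. What is shaped like the part that bears coupon_fin but blue, brown or green is not meant.

How it is judged:
On the way, in this order (a step that is already met when the one before it is completed fails the run):
1. the lever is up and the rings are open (value of joint lever above 0.85 rad), for 0.2 s.
2. the coupon lies flat on the base plate over both posts, with the lever still up (value of joint lever above 0.85 rad and horizontal distance between coupon_seat and file_seat below 0.004 m and z of coupon_seat in the frame of file_seat below 0.003 m and angle between coupon_seat's own z axis and vertical below 0.05 rad and angle between the x axis of coupon_seat and the x axis of file_seat, either way round below 0.1 rad), for 0.2 s.
3. the lever is on its stop and its bar is pressed from on top with more than 10 N, not pinched (value of joint lever below 0.03 rad and contact force between the fingers and lever above 10 N and z of the grasp point in the frame of lever_bar above 0.01 m), for 0.5 s.
At the end, for the whole second after the job is handed in: The lever is shut on its stop (below 0.03 rad) and at rest, and the coupon lies flat on the base plate over both posts: its seat point within 4 mm sideways and 3 mm in height of the file's, tilted under 0.05 rad, holes line within 0.1 rad (value of joint lever below 0.03 rad and horizontal distance between coupon_seat and file_seat below 0.004 m and z of coupon_seat in the frame of file_seat below 0.003 m and angle between coupon_seat's own z axis and vertical below 0.05 rad and angle between the x axis of coupon_seat and the x axis of file_seat, either way round below 0.1 rad and velocity of joint lever below 0.05 rad/s); the robot touches nothing.
It fails at once if with the coupon filed, the shut lever is pressed from on top with more than 30 N (value of joint lever below 0.03 rad and contact force between the fingers and lever above 30 N and z of the grasp point in the frame of lever_bar above 0.01 m and horizontal distance between coupon_seat and file_seat below 0.004 m).
It fails at once if the coupon is forced or dropped onto the file (more than 60 N between them) (contact force between coupon and file above 60 N).
It fails at once if a bystander is moved more than 25 mm (distance of any of angle, tape, hammer, square from where it was at the start of the episode above 0.025 m).
It also fails if it takes over 72 s, if anything falls off the work surface, if the arm or the gripper's body presses on something with over 40 N, if the wrist force passes 120 N, or if a joint passes its speed limit or range.

## Working session

There is one attempt and no reset: what is moved stays moved. The work goes in short steps, Python scripts to look and compute and a tool call to move; the robot and the scene stay as the last step left them, time stands still between calls to the robot, and variables do not carry over. Pictures are saved under pics/ and viewed, about 8 in all and at most 12, crops included, and the job is handed in when it is done.

Besides the shell and the picture viewer there is one more tool, called after "Emit:" by a JSON object that holds its "fn" and its "kwargs", one argument or row to a line. step_arm: Moves the arm, as the interface text tells. Its arguments: {"type":"object","properties":{"plan":{"type":"array","items":{"type":"array","items":{"type":"array","items":{"type":"number"}}}},"hand":{"type":"number"},"force":{"type":"number"}},"required":["plan"]}

```bash
ls; mkdir -p pics; cat > h.py <<'E'
import numpy as np, cv2
from rig import ctrl
def cam(n,save=None):
    c=ctrl.read_camera(n)
    if save: cv2.imwrite('pics/'+save,c['img'][:,:,::-1])
    h=c['img'].shape[0]; c['f']=h/2/np.tan(np.radians(c['fovy'])/2)
    c['R']=cv2.Rodrigues(np.array(c['rvec'],float))[0]; c['t']=np.array(c['tvec'],float); c['C']=-c['R'].T@c['t']
    return c
def ray(c,u,v):
    K=np.array([[c['f'],0,c['cx']],[0,c['f'],c['cy']],[0,0,1.]])
    p=cv2.undistortPoints(np.array([[[u,v]]],float),K,np.array([c['k1'],0,0,0,0.]))[0,0]
    d=c['R'].T@np.array([p[0],p[1],1]); return c['C'],d/np.linalg.norm(d)
def onz(c,u,v,z):
    C,d=ray(c,u,v); return C+d*(z-C[2])/d[2]
def tri(c1,p1,c2,p2):
    A,a=ray(c1,*p1);B,b=ray(c2,*p2)
    s=np.linalg.lstsq(np.c_[a,-b],B-A,rcond=None)[0]
    P,Q=A+a*s[0],B+b*s[1]; return (P+Q)/2,np.linalg.norm(P-Q)
def proj(c,P):
    K=np.array([[c['f'],0,c['cx']],[0,c['f'],c['cy']],[0,0,1.]])
    return cv2.projectPoints(np.array(P,float).reshape(-1,3),np.array(c['rvec'],float),c['t'],K,np.array([c['k1'],0,0,0,0.]))[0][:,0]
E
python3 - <<'E'
from h import *
for n in('scene','top'):
    c=cam(n,n+'0.png'); print(n,c['f'],c['cx'],c['cy'],c['k1'],c['C'],c['R'].round(3).tolist())
print(ctrl.get_obs())
E
```

```text
pics
scene 494.28927134573445 316.01102546412 209.5484875103698 -0.1033873865744694 [1.12351216 0.69229345 1.19801656] [[-0.759, 0.651, 0.002], [0.514, 0.601, -0.612], [-0.399, -0.464, -0.791]]
top 432.0306822828135 313.7427659370457 199.26069763374934 -0.11162011044867781 [0.3737465  0.03396274 1.44937018] [[-0.013, -1.0, -0.017], [-0.993, 0.015, -0.118], [0.119, 0.016, -0.993]]
{'clock': 0.1, 'joint_positions': array([ 1.02218377e+00,  2.59283675e-01,  1.53598864e+00,  1.96277121e-05,
        1.34801154e+00, -2.02797562e-01]), 'joint_vel': array([-0.00201258, -0.00078964, -0.00324573,  0.0002653 ,  0.00082858,
       -0.00091894]), 'effort': array([ 2.33622610e-03, -4.46970999e+01, -2.91247147e+01, -3.40515007e-04,
        6.26133231e-03,  2.73972512e-05]), 'position': array([0.18615002, 0.51704106, 0.23854451]), 'orientation': array([-5.40399010e-01, -3.09411648e+00,  2.45970924e-03]), 'contact_force': array([ 0.48868205, -0.15482984,  0.18297518]), 'torque': array([-0.0547275 , -0.03697938,  0.00316926]), 'grip_width': 0.08545277520594323}
```

View pics/scene0.png

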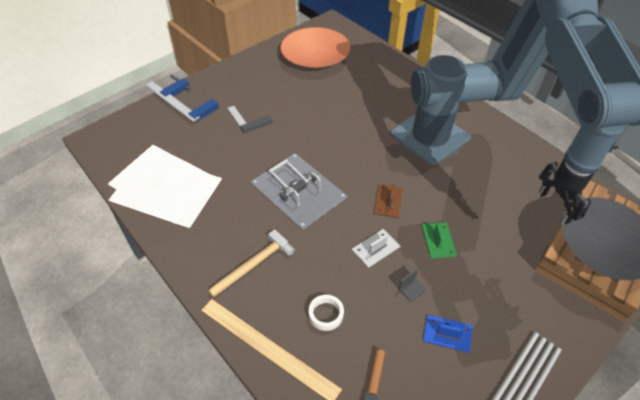

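View pics/top0.png

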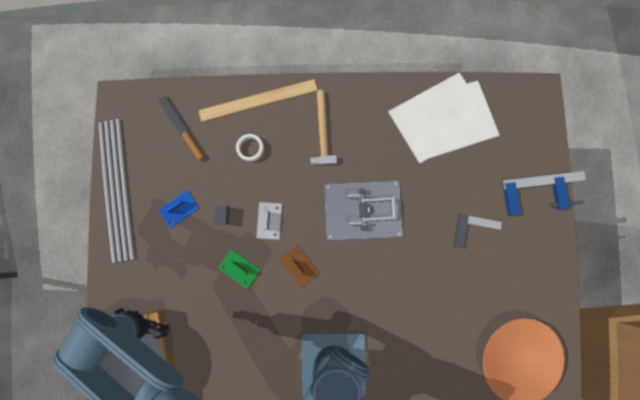

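The scene picture shows the bare steel coupon near (377,246) and the file near (298,188). The top picture shows them near (269,221) and (363,210), with the lever on world -y. Next I zoom in on both.

```bash
python3 - <<'E'
import cv2,numpy as np
t=cv2.imread('pics/top0.png')[170:250,240:412]; s=cv2.imread('pics/scene0.png')[145:275,240:410]
t=cv2.resize(t,None,fx=4.6,fy=4.6,interpolation=cv2.INTER_CUBIC)
cv2.imwrite('pics/tz.png',t)
s=cv2.resize(s,None,fx=4.6,fy=4.6,interpolation=cv2.INTER_CUBIC); cv2.imwrite('pics/sz.png',s)
E
```

```text
(no output)
```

View pics/tz.png

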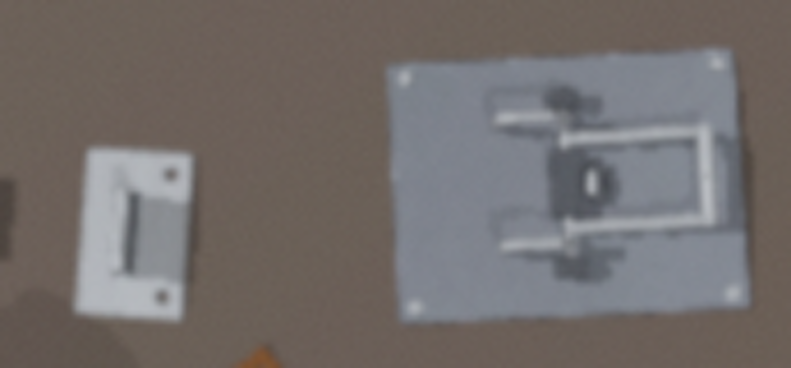

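View pics/sz.png

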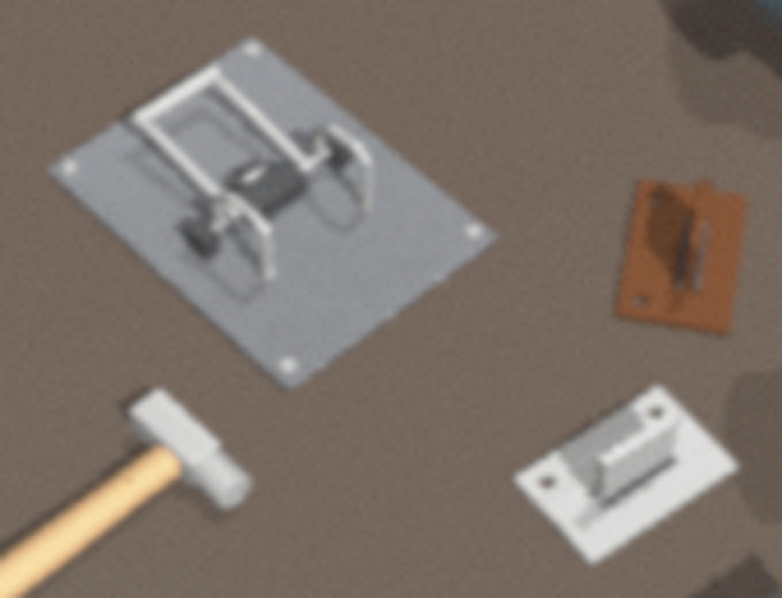

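The top zoom shows the coupon's holes at about (170,173) and (162,297), on the file side. The post/arch ends are at about (498,118) and (502,247), and the bar is at about (707,172). In the scene zoom the plate corners, the arch ends at (268,275) and (370,208), and the fin top are visible.

```bash
cat >> h.py <<'E'
def quad(c,seed,thr=12,win=70):
    im=c['img'].astype(int); m=((im[:,:,0]-im[:,:,2])<thr).astype(np.uint8)
    w=np.zeros_like(m); u,v=seed; w[v-win:v+win,u-win:u+win]=1; m*=w
    m=cv2.morphologyEx(m,cv2.MORPH_OPEN,np.ones((3,3)))
    cs,_=cv2.findContours(m,cv2.RETR_EXTERNAL,cv2.CHAIN_APPROX_NONE)
    k=[x for x in cs if cv2.pointPolygonTest(x,seed,True)>-3]; k=max(k,key=cv2.contourArea); h=cv2.convexHull(k)
    q=cv2.approxPolyN(h,4).reshape(-1,2).astype(float) if hasattr(cv2,'approxPolyN') else None
    # refine: line fit per side
    pts=k[:,0].astype(float); L=[]
    for i in range(4):
        a,b=q[i],q[(i+1)%4]; d=(b-a)/np.linalg.norm(b-a); n=np.array([-d[1],d[0]])
        s=(pts-a)@d; e=(pts-a)@n; l=np.linalg.norm(b-a)
        sel=pts[(abs(e)<2)&(s>.12*l)&(s<.88*l)]
        vx,vy,x,y=cv2.fitLine(sel.astype(np.float32),cv2.DIST_HUBER,0,.01,.01).ravel(); L.append((vx,vy,x,y))
    out=[]
    for i in range(4):
        a,b=L[i-1],L[i]; A=np.array([[a[0],-b[0]],[a[1],-b[1]]]); s=np.linalg.solve(A,[b[2]-a[2],b[3]-a[3]])
        out.append([a[2]+s[0]*a[0],a[3]+s[0]*a[1]])
    return np.array(out),cv2.contourArea(k)
E
python3 - <<'E'
from h import *
T=cam('top');S=cam('scene')
def show(n,c,seed,z,win):
    q,a=quad(c,seed,win=win); P=np.array([onz(c,*p,z) for p in q])
    P=P[np.argsort(np.arctan2(*(P-P.mean(0))[:,:2].T[::-1]))]
    e=np.roll(P,-1,0)-P
    print(n,a,q.round(1).tolist(),'\n',P[:,:2].round(4).tolist(),'cen',P.mean(0).round(4),'len',np.linalg.norm(e,axis=1).round(4),'ang',np.degrees(np.arctan2(e[:,1],e[:,0])).round(1)); return P
for n,c,sf,sc in(('top',T,(345,195),(265,211)),('scene',S,(318,205),(362,250))):
    try: show(n+' file',c,sf,.006,60)
    except Exception as e: print(n,e)
    try: show(n+' coup',c,sc,.005,30)
    except Exception as e: print(n,e)
f=4.6;zt=lambda x,y:(240+(x+.5)/f-.5,170+(y+.5)/f-.5);zs=lambda x,y:(240+(x+.5)/f-.5,145+(y+.5)/f-.5)
for n,a,b in(('bar ctr',(707,172),(176,95)),('bar +x',(705,127),(143,117)),('bar -x',(710,219),(213,71)),
 ('arch/post +x',(498,118),(268,235)),('arch/post -x',(502,247),(370,165)),
 ('hole+x',(170,173),(547,482)),('hole-x',(162,297),(657,412)),
 ('cornerA',(192,151),(514,479)),('cornerB',(182,320),(658,385)),('fileA',(387,66),(291,388)),('fileB',(401,322),(496,237)),('fileC',(731,50),(50,167)),('fileD',(748,304),(252,38))):
    P,e=tri(T,zt(*a),S,zs(*b)); print(n,P.round(4),e.round(4))
E
```

```text
top file 4366.5 [[403.0, 236.6999969482422], [325.8999938964844, 240.5], [323.3999938964844, 183.5], [399.3999938964844, 179.8000030517578]] 
 [[0.4159, -0.2395], [0.6083, -0.2346], [0.5995, 0.0233], [0.4073, 0.0181]] cen [ 0.5077 -0.1082  0.006 ] len [0.1924 0.258  0.1923 0.2577] ang [   1.5   91.9 -178.5  -88.1]
top coup 870.5 [[282.3999938964844, 202.39999389648438], [279.20001220703125, 239.5], [255.39999389648438, 237.6999969482422], [258.5, 201.8000030517578]] 
 [[0.4129, 0.1737], [0.5372, 0.1623], [0.5408, 0.2434], [0.4198, 0.2537]] cen [0.4777 0.2083 0.005 ] len [0.1248 0.0812 0.1214 0.0803] ang [ -5.3  87.5 175.1 -94.9]
scene file 3683.0 [[348.0, 196.3000030517578], [302.1000061035156, 229.89999389648438], [249.39999389648438, 181.3000030517578], [294.29998779296875, 152.60000610351562]] 
 [[0.4197, -0.2375], [0.6092, -0.2321], [0.6021, 0.0243], [0.4119, 0.0183]] cen [ 0.5107 -0.1067  0.006 ] len [0.1895 0.2565 0.1903 0.2559] ang [   1.6   91.6 -178.2  -88.3]
scene coup 862.0 [[391.0, 252.0], [368.0, 267.29998779296875], [351.0, 248.5], [391.0, 223.1999969482422]] 
 [[0.3837, 0.1777], [0.5367, 0.1656], [0.5436, 0.2431], [0.4576, 0.2495]] cen [0.4804 0.209  0.005 ] len [0.1534 0.0778 0.0862 0.1029] ang [  -4.5   84.9  175.7 -135.8]
bar ctr [ 0.5128 -0.2052  0.0355] 0.0006
bar +x [ 0.5442 -0.2037  0.0368] 0.0032
bar -x [ 0.4791 -0.2062  0.0357] 0.0005
arch/post +x [ 0.552  -0.0553  0.0518] 0.0005
arch/post -x [ 0.4613 -0.0569  0.0519] 0.0017
hole+x [0.5217 0.182  0.0041] 0.0007
hole-x [0.4309 0.1886 0.0032] 0.0
cornerA [0.5369 0.1665 0.0049] 0.0014
cornerB [0.4143 0.1738 0.0021] 0.0009
fileA [0.5979 0.0222 0.0047] 0.0003
fileB [0.4105 0.0148 0.0026] 0.0003
fileC [ 0.6057 -0.2312  0.0059] 0.0005
fileD [ 0.4194 -0.2375  0.0044] 0.0002
```

Heights and sizes agree with the text: bar about 0.035, arch top about 0.052, hole spacing 91 mm, post spacing 91 mm, and the bar 148 mm from the seat. The file's yaw is about 1.6° and the coupon's about -5°. First move: turn the jaws along file y.

Emit:
{"fn": "step_arm", "kwargs": {
  "plan": [
    [[0, 0, 0, -0.12], [0, 0, 0, -0.12], [0, 0, 0, -0.12], [0, 0, 0, -0.02], [0, 0, 0, 0]]
  ],
  "hand": -0.3,
  "force": 40
}}

```text
clock: 0.62
position: [0.1858, 0.5165, 0.2374]
orientation: [0.082, -3.138, 0.005]
contact_force: [-0.4, -0.3, 0.3]
grip_width: 0.0555
```

```bash
cat > go.py <<'E'
import sys
from h import *
o=ctrl.get_obs(); p=o['position']; R=cv2.Rodrigues(o['orientation'])[0]
t=np.array([float(x) for x in sys.argv[1:4]]); d=R.T@(t-p)*100
ya=np.degrees(np.arctan2(R[1,1],R[0,1]))
print('t',o['clock'],'p',p.round(4),'yaw',round(ya,2),'tilt',R[:,2].round(4),'F',o['contact_force'].round(2),'w',round(o['grip_width'],4))
print('shift cm',d.round(2), 'turn to',sys.argv[4], round(-np.radians(float(sys.argv[4])-ya),3), 'rows',np.linalg.norm(d)/4.17)
E
python3 go.py .511 -.204 .15 91.6
```

```text
t 0.6167 p [0.1858 0.5165 0.2374] yaw 92.98 tilt [-0.0021 -0.0035 -1.    ] F [-0.42 -0.31  0.31] w 0.0555
shift cm [-28.75 -73.61   8.92] turn to 91.6 0.024 rows 19.071507928586907
```

Emit:
{"fn": "step_arm", "kwargs": {
  "plan": [
    [[-1.4, -3.7, 0, 0.02], [-1.4, -3.7, 0, 0], [-1.4, -3.7, 0, 0], [-1.4, -3.7, 0, 0], [-1.4, -3.7, 0, 0], [-1.4, -3.7, 0, 0], [-1.4, -3.7, 0, 0], [-1.4, -3.7, 0, 0], [-1.4, -3.7, 0, 0], [-1.4, -3.7, 0.5, 0], [-1.4, -3.7, 0.5, 0], [-1.4, -3.7, 0.5, 0], [-1.4, -3.7, 0.5, 0], [-1.4, -3.7, 1, 0], [-1.4, -3.7, 1, 0], [-1.4, -3.7, 1, 0], [-1.4, -3.7, 1, 0], [-1.4, -3.7, 1, 0], [-1.4, -3.7, 1, 0], [0, 0, 0, 0]]
  ]
}}

```text
clock: 2.28
position: [0.4771, -0.2046, 0.158]
orientation: [-0.02, 3.129, -0.008]
contact_force: [0.3, 0.3, 0.1]
grip_width: 0.0554
```

```bash
python3 go.py .511 -.204 .045 91.6
```

```text
t 2.2833 p [ 0.4771 -0.2046  0.158 ] yaw 90.73 tilt [ 0.0124 -0.0048 -0.9999] F [0.29 0.27 0.08] w 0.0554
shift cm [-3.25  0.08 11.34] turn to 91.6 -0.015 rows 2.8295860109300937
```

Emit:
{"fn": "step_arm", "kwargs": {
  "plan": [
    [[-1.6, 0, 2.5, -0.01], [-1.6, 0, 3, 0], [0, 0, 3, 0], [0, 0, 1.5, 0], [0, 0, 0, 0]]
  ]
}}

```text
clock: 2.7
position: [0.5132, -0.2093, 0.055]
orientation: [-0.016, 3.126, -0.011]
contact_force: [0.8, 0.3, 0.9]
grip_width: 0.0554
```

```bash
python3 go.py .511 -.204 .025 91.6
```

```text
t 2.7 p [ 0.5132 -0.2093  0.055 ] yaw 90.57 tilt [ 0.0152 -0.0071 -0.9999] F [0.8  0.35 0.93] w 0.0554
shift cm [0.26 0.56 2.99] turn to 91.6 -0.018 rows 0.7322917973915616
```

Emit:
{"fn": "step_arm", "kwargs": {
  "plan": [
    [[0.2, 0.5, 1.5, -0.02], [0, 0, 1.5, 0], [0, 0, 0, 0], [0, 0, 0, 0]]
  ]
}}

```text
clock: 3.03
position: [0.5116, -0.2033, 0.0259]
orientation: [-0.045, 3.127, -0.01]
contact_force: [0.1, -0.3, -0.2]
grip_width: 0.0558
```

```bash
python3 go.py .511 -.204 .025 91.6
```

```text
t 3.0333 p [ 0.5116 -0.2033  0.0259] yaw 91.63 tilt [ 0.0145 -0.0064 -0.9999] F [ 0.09 -0.33 -0.16] w 0.0558
shift cm [ 0.06 -0.07  0.09] turn to 91.6 0.001 rows 0.030417061828330528
```

Emit:
{"fn": "step_arm", "kwargs": {
  "plan": [
    [[0, 0, 0, 0], [0, 0, 0, 0], [0, 0, 0, 0], [0, 0, 0, 0], [0, 0, 0, 0], [0, 0, 0, 0], [0, 0, 0, 0], [0, 0, 0, 0]]
  ],
  "hand": 1,
  "force": 40
}}

```text
clock: 3.7
position: [0.5134, -0.2054, 0.0311]
orientation: [-0.043, 3.121, -0.019]
contact_force: [0.6, 0.5, -4.7]
grip_width: 0.0098
```

Emit:
{"fn": "step_arm", "kwargs": {
  "plan": [
    [[0, 0.1, -0.7, 0], [0, 0.2, -0.7, 0], [0, 0.3, -0.8, 0], [0, 0.3, -0.8, 0], [0, 0.4, -0.8, 0], [0, 0.5, -0.7, 0]]
  ]
}}

```text
clock: 4.2
position: [0.5128, -0.187, 0.0804]
orientation: [-0.043, 3.12, -0.022]
contact_force: [-1.0, -0.2, -0.4]
grip_width: 0.0097
```

```bash
python3 go.py .511 -.204 .025 91.6
```

```text
t 4.2 p [ 0.5128 -0.187   0.0804] yaw 91.57 tilt [ 0.0218 -0.014  -0.9997] F [-0.99 -0.15 -0.37] w 0.0097
shift cm [ 0.35 -1.61  5.56] turn to 91.6 -0.001 rows 1.3905591591183566
```

Emit:
{"fn": "step_arm", "kwargs": {
  "plan": [
    [[0, 0.55, -0.7, 0], [0, 0.6, -0.65, 0], [0, 0.6, -0.6, 0], [0, 0.7, -0.55, 0], [0, 0.6, -0.4, 0], [0, 0, 0, 0]]
  ]
}}

```text
clock: 4.7
position: [0.5115, -0.1538, 0.1133]
orientation: [-0.048, 3.117, -0.034]
contact_force: [-0.3, -2.0, -1.7]
grip_width: 0.0099
```

```bash
python3 - <<'E'
from h import *
c=cam('scene')
cv2.imwrite('pics/s1.png',cv2.resize(c['img'][110:260,230:400,::-1],None,fx=4,fy=4,interpolation=cv2.INTER_CUBIC))
o=ctrl.get_obs();print(o['position'],o['contact_force'],o['grip_width'])
E
```

```text
[ 0.51140245 -0.1536744   0.11332857] [ 0.09469751 -5.3409885  -4.58677419] 0.00993201808902953
```

View pics/s1.png

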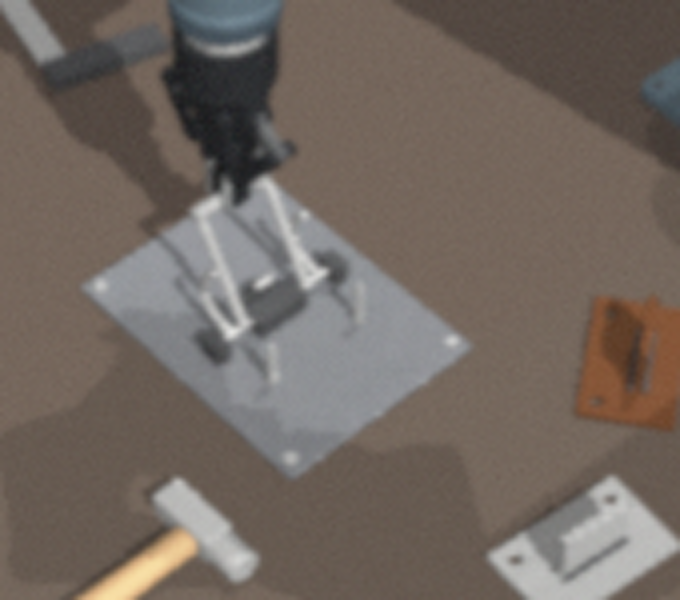

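The lever is up and the rings have turned back. Both posts are exposed at about (272,365) and (358,300) in the crop. Next I release and retreat.

Emit:
{"fn": "step_arm", "kwargs": {
  "plan": [
    [[0, 0, 0, 0], [0, 0, 0, 0], [0, 0, 0, 0], [0, 0, 0, 0], [0, 0, -1, 0], [0, 0, -3, 0], [0, 0, -3.5, 0], [0, 0, -3.5, 0], [0, 0, 0, 0]]
  ],
  "hand": -0.1
}}

```text
clock: 5.5
position: [0.5062, -0.1491, 0.2286]
orientation: [-0.048, 3.125, -0.027]
contact_force: [0.4, 0.2, 0.2]
grip_width: 0.047
```

```bash
python3 go.py .4787 .215 .12 85.2
```

```text
t 5.5 p [ 0.5062 -0.1491  0.2286] yaw 91.75 tilt [ 0.0167 -0.0171 -0.9997] F [0.4  0.17 0.21] w 0.047
shift cm [ 1.8  36.66 10.18] turn to 85.2 0.114 rows 9.13455120770551
```

Emit:
{"fn": "step_arm", "kwargs": {
  "plan": [
    [[0.2, 3.7, 0, 0.02], [0.2, 3.7, 0, 0.02], [0.2, 3.7, 0, 0.02], [0.2, 3.7, 0, 0.02], [0.2, 3.7, 0, 0.02], [0.2, 3.7, 1, 0.02], [0.2, 3.7, 2, 0], [0.2, 3.7, 2, 0], [0.2, 3.7, 2, 0], [0, 3.4, 2, 0], [0, 0, 0, 0]]
  ]
}}

```text
clock: 6.42
position: [0.517, 0.2251, 0.1453]
orientation: [0.163, 3.089, -0.03]
contact_force: [-1.0, -0.3, -0.2]
grip_width: 0.0471
```

```bash
python3 go.py .4787 .215 .07 85.2
```

```text
t 6.4167 p [0.517  0.2251 0.1453] yaw 83.93 tilt [ 0.0468 -0.022  -0.9987] F [-1.04 -0.3  -0.23] w 0.0471
shift cm [ 4.07 -1.28  7.36] turn to 85.2 -0.022 rows 2.039972355096731
```

Emit:
{"fn": "step_arm", "kwargs": {
  "plan": [
    [[4, -1.2, 2, 0], [0, 0, 0, 0]]
  ]
}}

```text
clock: 6.58
position: [0.4748, 0.2183, 0.1221]
orientation: [0.155, 3.104, -0.037]
contact_force: [-4.4, -0.9, -2.2]
grip_width: 0.0468
```

```bash
python3 go.py .4787 .215 .07 85.2
```

```text
t 6.5833 p [0.4748 0.2183 0.1221] yaw 84.25 tilt [ 0.0326 -0.0252 -0.9992] F [-4.38 -0.86 -2.23] w 0.0468
shift cm [-0.24 -0.18  5.23] turn to 85.2 -0.017 rows 1.2553706243877185
```

Emit:
{"fn": "step_arm", "kwargs": {
  "plan": [
    [[-1, 0, 0, 0], [-1, 0, 0, 0], [-1, 0, 0, 0], [-1, 0, 0, 0], [0, 0, 0, 0], [4, 0, 0, 0], [0, 0, 0, 0], [0, 0, 0, 0]]
  ]
}}

```text
clock: 7.25
position: [0.486, 0.2156, 0.1274]
orientation: [0.164, 3.094, -0.034]
contact_force: [0.8, 0.8, 0.2]
grip_width: 0.047
```

```bash
python3 go.py .4787 .215 .07 85.2
```

```text
t 7.25 p [0.486  0.2156 0.1274] yaw 83.92 tilt [ 0.0423 -0.0242 -0.9988] F [0.76 0.8  0.23] w 0.047
shift cm [ 0.97 -0.02  5.71] turn to 85.2 -0.022 rows 1.388525342408351
```

Emit:
{"fn": "step_arm", "kwargs": {
  "plan": [
    [[0, 0, 0, 0], [0, 0, 0, 0], [0, 0, 0, 0], [0, 0, 0, 0], [0, 0, 0, 0], [0, 0, 0, 0]]
  ]
}}

```text
clock: 7.75
position: [0.4916, 0.2154, 0.1307]
orientation: [0.167, 3.086, -0.031]
contact_force: [-0.1, -0.5, 0.0]
grip_width: 0.0468
```

```bash
python3 go.py .4787 .215 .07 85.2
```

```text
t 7.75 p [0.4916 0.2154 0.1307] yaw 83.79 tilt [ 0.0493 -0.0226 -0.9985] F [-0.13 -0.55  0.03] w 0.0468
shift cm [ 1.59 -0.08  6.  ] turn to 85.2 -0.025 rows 1.4884426827821746
```

Emit:
{"fn": "step_arm", "kwargs": {
  "plan": [
    [[0.5, 0, 0, 0], [0.5, 0, 0, 0], [0, 0, 0, 0], [0, 0, 0, 0]]
  ]
}}

```text
clock: 8.08
position: [0.4807, 0.2166, 0.13]
orientation: [0.167, 3.087, -0.031]
contact_force: [1.0, -0.7, 0.5]
grip_width: 0.0469
```

```bash
python3 go.py .4787 .215 .07 85.2
```

```text
t 8.0833 p [0.4807 0.2166 0.13  ] yaw 83.78 tilt [ 0.0488 -0.0226 -0.9986] F [ 1.03 -0.73  0.5 ] w 0.0469
shift cm [ 0.49 -0.08  5.98] turn to 85.2 -0.025 rows 1.4396873749220453
```

Emit:
{"fn": "step_arm", "kwargs": {
  "plan": [
    [[0, 0, 1, 0], [0, 0, 1, 0], [0, 0, 1, 0], [0, 0, 1, 0], [0, 0, 0, 0], [0, 0, 0, 0]]
  ]
}}

```text
clock: 8.58
position: [0.482, 0.2156, 0.085]
orientation: [0.166, 3.088, -0.031]
contact_force: [0.4, 0.8, 0.0]
grip_width: 0.0469
```

```bash
python3 go.py .4787 .215 .07 85.2
```

```text
t 8.5833 p [0.482  0.2156 0.085 ] yaw 83.81 tilt [ 0.0478 -0.0229 -0.9986] F [0.36 0.84 0.03] w 0.0469
shift cm [ 0.39 -0.07  1.49] turn to 85.2 -0.024 rows 0.3693471655434091
```

Fast rows tilt the tool and rebound, and slow rows do not, so from here I use at most 1 cm per row. I now descend onto the fin.

Emit:
{"fn": "step_arm", "kwargs": {
  "plan": [
    [[0.2, 0, 1, -0.02], [0.2, 0, 1, 0], [0.1, 0, 1, 0], [0.1, 0, 1, 0], [0, 0, 1, 0], [0, 0, 0.6, 0], [0, 0, 0.3, 0], [0, 0, 0, 0]]
  ]
}}

```text
clock: 9.25
position: [0.4803, 0.215, 0.0225]
orientation: [0.134, 3.088, -0.031]
contact_force: [0.8, -0.2, 1.0]
grip_width: 0.0467
```

```bash
python3 go.py .4787 .215 .022 85.2
```

```text
t 9.25 p [0.4803 0.215  0.0225] yaw 84.99 tilt [ 0.0497 -0.0225 -0.9985] F [ 0.75 -0.24  0.97] w 0.0467
shift cm [ 0.16 -0.01  0.04] turn to 85.2 -0.004 rows 0.040239038700059425
```

Emit:
{"fn": "step_arm", "kwargs": {
  "plan": [
    [[0.1, 0, 0, 0], [0, 0, 0, 0], [0, 0, 0, 0], [0, 0, 0, 0], [0, 0, 0, 0], [0, 0, 0, 0], [0, 0, 0, 0], [0, 0, 0, 0]]
  ],
  "hand": 1,
  "force": 60
}}

```text
clock: 9.92
position: [0.4794, 0.2152, 0.0235]
orientation: [0.134, 3.087, -0.031]
contact_force: [-0.8, -0.7, -2.8]
grip_width: 0.007
```

```bash
python3 go.py .4787 .215 .022 85.2
```

```text
t 9.9167 p [0.4794 0.2152 0.0235] yaw 84.99 tilt [ 0.0505 -0.0222 -0.9985] F [-0.8  -0.73 -2.83] w 0.007
shift cm [ 0.08 -0.03  0.15] turn to 85.2 -0.004 rows 0.04079511352368163
```

Emit:
{"fn": "step_arm", "kwargs": {
  "plan": [
    [[0, 0, -0.4, 0], [0, 0, -0.8, 0], [0, 0, -1, 0], [0, 0, -1, 0], [0, 0, -1, 0], [0, 0, -1, 0], [0, 0, -1, 0], [0, 0, -1, 0], [0, 0, -1, 0], [0, 0, -0.5, 0], [0, 0, 0, 0]]
  ]
}}

```text
clock: 10.83
position: [0.4744, 0.2176, 0.122]
orientation: [0.134, 3.084, -0.029]
contact_force: [0.6, -0.2, -2.9]
grip_width: 0.0072
```

```bash
python3 go.py .5059 -.026 .11 91.6
```

```text
t 10.8333 p [0.4744 0.2176 0.122 ] yaw 85.0 tilt [ 0.0533 -0.0212 -0.9984] F [ 0.61 -0.25 -2.95] w 0.0072
shift cm [ -5.16 -23.97   1.88] turn to 91.6 -0.115 rows 5.896271893893717
```

Emit:
{"fn": "step_arm", "kwargs": {
  "plan": [
    [[-0.2, -0.6, 0, 0], [-0.2, -1, 0, -0.01], [-0.3, -1.2, 0, -0.01], [-0.3, -1.2, 0, -0.01], [-0.3, -1.2, 0, -0.01], [-0.3, -1.2, 0, -0.01], [-0.3, -1.2, 0, -0.01], [-0.3, -1.2, 0, -0.01], [-0.3, -1.2, 0, -0.01], [-0.3, -1.2, 0, -0.01], [-0.3, -1.2, 0, -0.01], [-0.3, -1.2, 0, -0.01], [-0.2, -1.2, 0, 0], [-0.2, -1.2, 0, 0], [-0.2, -1.2, 0, 0], [-0.2, -1.2, 0, 0], [-0.2, -1.2, 0, 0], [-0.2, -1, 0, 0], [0, -0.5, 0, 0], [0, 0, 0, 0]]
  ]
}}

```text
clock: 12.5
position: [0.5117, -0.0121, 0.1198]
orientation: [-0.047, 3.107, -0.036]
contact_force: [0.3, 0.3, -3.1]
grip_width: 0.0072
```

```bash
python3 go.py .5059 -.026 .11 91.6
```

```text
t 12.5 p [ 0.5117 -0.0121  0.1198] yaw 91.71 tilt [ 0.0342 -0.0229 -0.9992] F [ 0.29  0.34 -3.15] w 0.0072
shift cm [ 0.65 -1.35  0.99] turn to 91.6 0.002 rows 0.43106102172735156
```

Emit:
{"fn": "step_arm", "kwargs": {
  "plan": [
    [[0.3, -0.5, 0, 0], [0.3, -0.5, 0, 0], [0.1, -0.4, 0, 0], [0, 0, 0, 0], [0, 0, 0, 0]]
  ]
}}

```text
clock: 12.92
position: [0.5031, -0.0265, 0.1193]
orientation: [-0.048, 3.109, -0.035]
contact_force: [0.3, -0.3, -2.9]
grip_width: 0.0071
```

```bash
python3 go.py .5059 -.026 .11 91.6; python3 - <<'E'
from h import *
s=cam('scene','s2f.png');t=cam('top','t2f.png')
a=cv2.resize(s['img'][145:255,235:365],None,fx=5,fy=5,interpolation=cv2.INTER_CUBIC)
cv2.imwrite('pics/s2.png',a[:,:,::-1])
b=cv2.resize(t['img'][160:260,310:420],None,fx=5,fy=5,interpolation=cv2.INTER_CUBIC)
cv2.imwrite('pics/t2.png',b[:,:,::-1])
E
```

```text
t 12.9167 p [ 0.5031 -0.0265  0.1193] yaw 91.75 tilt [ 0.0322 -0.0218 -0.9992] F [ 0.29 -0.32 -2.95] w 0.0071
shift cm [-0.25  0.06  0.94] turn to 91.6 0.003 rows 0.23310481742878553
```

View pics/s2.png

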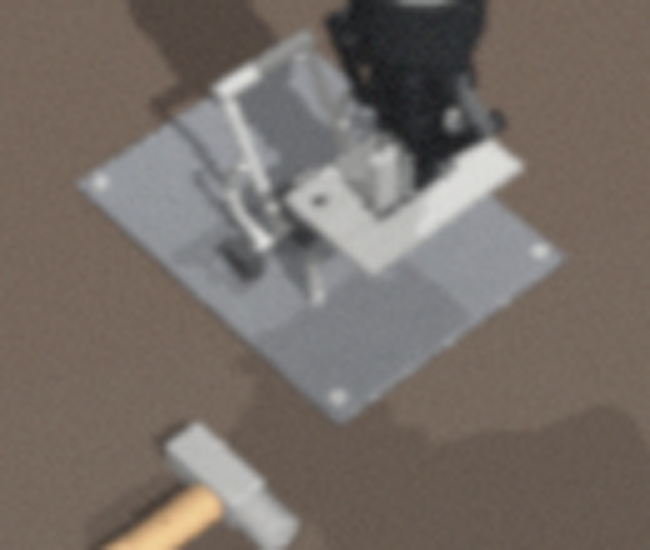

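View pics/t2.png

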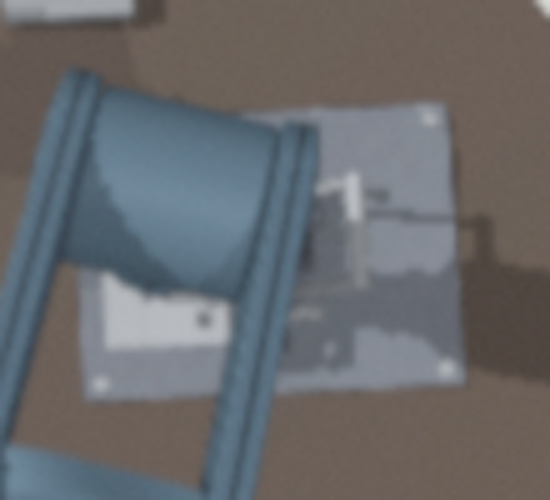

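Scene crop: the +x hole is at (320,201), the plate corners are at (287,200), (375,273) and (522,165), and the +x post runs from about (310,265) to (317,300). Top crop: the arm hides most of it, and the -x hole is at (205,319). I compare hole to post within the same camera.

```bash
python3 - <<'E'
from h import *
S=cam('scene');T=cam('top')
z2=lambda x,y:(235+(x+.5)/5-.5,145+(y+.5)/5-.5); z1=lambda x,y:(230+(x+.5)/4-.5,110+(y+.5)/4-.5)
zt=lambda x,y:(310+(x+.5)/5-.5,160+(y+.5)/5-.5)
for n,p,z in(('post+ tip',(268,345),.05),('post+ base',(274,384),.006),('post- tip',(357,282),.05),('post- base',(361,322),.006)):
    print(n,onz(S,*z1(*p),z).round(4))
for n,p,z in(('post+ tip now',(310,265),.05),('post+ base now',(317,302),.006),('hole+',(320,201),.1),('c+-',(287,200),.1),('c++',(375,273),.1),('c-+',(522,165),.1015)):
    print(n,onz(S,*z2(*p),z).round(4))
print('top hole-',onz(T,*zt(205,319),.1015).round(4),'c-+',onz(T,*zt(105,348),.1015).round(4))
print('tri c-+',tri(T,zt(105,348),S,z2(522,165)))
# dark hole centroid / bright post in scene, grey
for nm,o,x0,x1,y0,y1 in(('hole',S,292,304,180,190),):
    g=o['img'][y0:y1,x0:x1].mean(2); print(g.round(0).astype(int))
g=S['img'][192:210,290:306].mean(2);print(g.round(0).astype(int))
E
```

```text
post+ tip [ 0.5542 -0.0582  0.05  ]
post+ base [ 0.5534 -0.054   0.006 ]
post- tip [ 0.4625 -0.0623  0.05  ]
post- base [ 0.462  -0.0576  0.006 ]
post+ tip now [ 0.5585 -0.0531  0.05  ]
post+ base now [ 0.5521 -0.0561  0.006 ]
hole+ [ 0.5482 -0.0542  0.1   ]
c+- [ 0.5624 -0.0673  0.1   ]
c++ [0.5586 0.0081 0.1   ]
c-+ [0.4404 0.0027 0.1015]
top hole- [ 0.4572 -0.0589  0.1015] c-+ [0.4401 0.0038 0.1015]
tri c-+ (array([0.44042964, 0.00342634, 0.10205658]), np.float64(0.0010929700314006923))
[[100 109 127 142 148 154 166 182 191 189 173 155]
 [ 91 108 134 149 165 177 183 186 189 187 181 165]
 [ 83 109 141 164 183 188 189 186 188 192 189 178]
 [111 149 171 182 187 187 180 174 180 189 187 186]
 [138 170 186 187 181 164 140 137 158 183 186 187]
 [133 166 184 187 177 147 119 123 158 181 186 188]
 [100 140 170 184 186 174 160 162 176 184 188 190]
 [ 81 107 138 172 183 185 182 181 187 187 190 191]
 [ 78  82 102 135 164 181 186 188 188 189 190 192]
 [ 98  79  82  99 128 157 178 186 190 191 193 192]]
[[122 102  86  68  61  54  59  67  88 116 147 170 184 188 188 187]
 [113  91  85  74  67  62  
[... 412 characters left out ...]
 142 143 147 147 145 143 140]
 [147 141 126 111 106 108 125 151 159 152 148 144 144 145 135 132]
 [147 146 140 126 114 109 125 149 162 155 149 144 142 139 131 126]
 [145 147 146 138 126 114 122 148 166 161 146 139 134 131 128 128]
 [144 146 148 144 139 125 127 150 176 170 148 134 130 130 128 128]
 [145 146 146 144 141 131 128 152 174 166 139 131 128 127 129 129]
 [146 144 146 145 146 140 135 151 162 151 132 127 130 129 127 126]
 [145 145 146 143 144 137 133 134 140 135 128 128 126 129 130 126]
 [146 142 145 142 138 130 129 128 130 129 129 130 126 130 131 128]
 [146 145 141 138 130 128 127 129 128 127 126 129 129 128 128 129]
 [143 139 135 129 129 127 128 128 129 128 127 128 128 128 128 126]]
```

The post position from one view is uncertain by about 3 mm. I back off 16 cm and measure the bare posts in both views.

Emit:
{"fn": "step_arm", "kwargs": {
  "plan": [
    [[0, 0.6, 0, 0], [0, 1.2, 0, 0], [0, 1.2, 0, 0], [0, 1.2, 0, 0], [0, 1.2, 0, 0], [0, 1.2, 0, 0], [0, 1.2, 0, 0], [0, 1.2, 0, 0], [0, 1.2, 0, 0], [0, 1.2, 0, 0], [0, 1.2, 0, 0], [0, 1.2, 0, 0], [0, 1.2, 0, 0], [0, 0.8, 0, 0], [0, 0.4, 0, 0], [0, 0, 0, 0]]
  ]
}}

```text
clock: 14.45
position: [0.4972, 0.1518, 0.1157]
orientation: [-0.054, 3.107, -0.031]
contact_force: [1.0, -0.3, -2.8]
grip_width: 0.0074
```

```bash
python3 go.py .5059 .134 .12 91.6; python3 - <<'E'
from h import *
s=cam('scene');t=cam('top')
a=cv2.resize(s['img'][160:225,270:345],None,fx=8,fy=8,interpolation=cv2.INTER_CUBIC)
b=cv2.resize(t['img'][185:240,325:375],None,fx=8,fy=8,interpolation=cv2.INTER_CUBIC)
np.savez('m3.npz',s=s['img'],t=t['img'])
b=cv2.copyMakeBorder(b,0,0,0,0,0); 
# crop both to fit 800x600: a 600x520, b 400x440 -> scale b to half width
b=cv2.resize(b,(200,220)) if False else b
W=np.zeros((520,800,3),np.uint8); W[:,:400]=a[:,60:460]; W[:440,400:]=b
cv2.imwrite('pics/m3.png',W[:,:,::-1])
E
```

```text
t 14.45 p [0.4972 0.1518 0.1157] yaw 91.96 tilt [ 0.0339 -0.0192 -0.9992] F [ 1.   -0.26 -2.76] w 0.0074
shift cm [-0.82 -1.82 -0.37] turn to 91.6 0.006 rows 0.4870339900489184
```

View pics/m3.png

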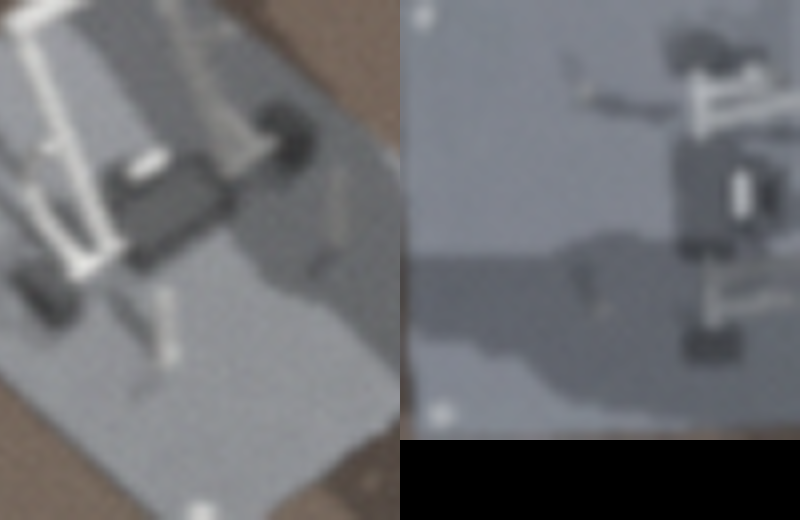

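Left (scene): the +x post runs from (160,290) to (170,362), and the -x post from about (341,168) to (332,245). Right (top): the posts show as dots at (586,92) and (600,312). I triangulate these and compare them per camera.

```bash
cat > m.py <<'E'
from h import *
S=cam('scene');T=cam('top')
zs=lambda x,y:(270+(x+60.5)/8-.5,160+(y+.5)/8-.5); zt=lambda x,y:(325+(x-400+.5)/8-.5,185+(y+.5)/8-.5)
E
python3 - <<'E'
from m import *
for n,t,s in(('+',(586,92),(165,326)),('-',(600,312),(337,208))):
    print(n,tri(T,zt(*t),S,zs(*s)), 'top@.028',onz(T,*zt(*t),.028).round(4),'scene@.028',onz(S,*zs(*s),.028).round(4))
d=np.load('m3.npz'); g=lambda i,v0,v1,u0,u1: d[i][v0:v1,u0:u1].mean(2).round(0).astype(int)
print(g('t',192,202,341,356)); print(g('t',219,230,342,357)); print(g('s',192,209,292,304)); print(g('s',178,195,312,326))
E
```

```text
+ (array([ 0.55236872, -0.05664211,  0.02875585]), np.float64(0.00034485799858904864)) top@.028 [ 0.5526 -0.0568  0.028 ] scene@.028 [ 0.5519 -0.057   0.028 ]
- (array([ 0.46171731, -0.06098854,  0.02473924]), np.float64(0.000625978324322088)) top@.028 [ 0.4613 -0.0605  0.028 ] scene@.028 [ 0.4638 -0.0591  0.028 ]
[[134 135 134 131 124 122 127 132 134 133 133 133 133 133 134]
 [133 134 134 132 126 122 124 130 132 132 132 133 133 134 134]
 [134 134 133 132 126 123 125 130 132 132 132 133 133 133 134]
 [134 133 134 133 131 126 129 134 130 129 131 131 132 133 134]
 [133 135 132 133 132 130 133 134 124 122 122 124 128 131 132]
 [134 134 132 133 133 127 126 122 111 107 107 110 118 123 125]
 [133 133 133 133 132 127 124 120 113 107 104 103 108 110 111]
 [134 134 134 133 133 132 131 130 127 120 115 115 115 116 112]
 [135 134 134 134 134 134 134 134 132 131 130 131 130 130 127]
 [135 133 135 135 134 135 135 135 135 134 133 134 135 133 134]]
[[100 101 102 100  92  89  89  96 101 102 100 101 102 103 102]
 [100 101 101  99  96  88  89  97 100 101 101 101 102 101 102]
 [101 101 101 100  98  92  
[... 1712 characters left out ...]
3 101 108 105 107 110 117 112 108 107 107 106 108]
 [ 99 103 106 106 107 105 112 114 111 105 107 106 105 106]
 [106 105 105 104 105 105 112 116 111 107 105 106 105 106]
 [104 105 107 106 104 107 111 115 113 107 104 104 104 104]
 [102 105 105 107 107 108 111 115 113 107 106 105 101 105]
 [104 103 103 106 105 108 110 114 114 106 106 104 107 106]
 [106 106 106 104 105 106 109 115 111 108 104 105 107 107]
 [105 105 105 105 105 102 103 109 109 105 103 106 104 104]
 [106 108 107 104 102  96  95  98 102 104 106 106 105 104]
 [105 104 104 101  97  89  92  97 103 106 105 105 103 106]
 [102 105 104  99  90  92  97 103 105 103 106 102 105 104]
 [106 106 103 100  91  96 101 108 106 101 104 104 105 106]]
```

Seat estimates agree to about 1 mm at around (.507,-.058), measured directly and from hole versus post. The target TCP is (.5063,-.0281) with yaw 91.6.

Emit:
{"fn": "step_arm", "kwargs": {
  "plan": [
    [[0, -0.6, 0, 0], [0, -1.1, 0, 0], [-0.1, -1.1, 0, 0.01], [-0.1, -1.1, 0, 0], [-0.1, -1.1, 0, 0], [-0.1, -1.1, 0, 0], [-0.1, -1.1, 0, 0], [-0.1, -1.1, 0, 0], [-0.1, -1.1, 0, 0], [0, -1.1, 0, 0], [0, -1.1, 0, 0], [0, -1.1, 0, 0], [0, -1.1, 0, 0], [0, -1.1, 0, 0], [0, -1, 0, 0], [0, -0.7, 0, 0], [0, -0.4, 0, 0], [0, 0, 0, 0], [0, 0, 0, 0]]
  ]
}}

```text
clock: 16.23
position: [0.5063, -0.0528, 0.1212]
orientation: [0.006, 3.106, -0.041]
contact_force: [0.2, -0.5, -3.2]
grip_width: 0.0071
```

```bash
python3 go.py .5063 -.0281 .08 91.6
```

```text
t 16.2333 p [ 0.5063 -0.0528  0.1212] yaw 89.76 tilt [ 0.0349 -0.0261 -0.999 ] F [ 0.18 -0.53 -3.19] w 0.0071
shift cm [0.16 2.58 4.06] turn to 91.6 -0.032 rows 1.1532592782385962
```

Emit:
{"fn": "step_arm", "kwargs": {
  "plan": [
    [[0, 0.4, 0, -0.01], [0, 0.5, 0, -0.01], [0.1, 0.5, 0.3, -0.01], [0, 0.5, 0.5, 0], [0, 0.3, 0.5, 0], [0, 0.1, 0.5, 0], [0, 0, 0.5, 0], [0, 0, 0.5, 0], [0, 0, 0, 0], [0, 0, 0, 0]]
  ]
}}

```text
clock: 17.07
position: [0.5048, -0.0242, 0.0884]
orientation: [-0.054, 3.109, -0.039]
contact_force: [-0.1, 1.2, -3.0]
grip_width: 0.0074
```

```bash
python3 go.py .5063 -.0281 .08 91.6
```

```text
t 17.0667 p [ 0.5048 -0.0242  0.0884] yaw 91.97 tilt [ 0.0326 -0.0244 -0.9992] F [-0.09  1.24 -2.99] w 0.0074
shift cm [-0.11 -0.37  0.85] turn to 91.6 0.006 rows 0.22518271215804495
```

Emit:
{"fn": "step_arm", "kwargs": {
  "plan": [
    [[-0.05, -0.2, 0, 0.005], [-0.05, -0.15, 0, 0], [0, 0, 0.3, 0], [0, 0, 0.2, 0], [0, 0, 0, 0], [0, 0, 0, 0]]
  ]
}}

```text
clock: 17.57
position: [0.507, -0.0295, 0.0836]
orientation: [-0.043, 3.107, -0.04]
contact_force: [-0.4, -0.3, -2.6]
grip_width: 0.0072
```

```bash
python3 go.py .5063 -.0281 .08 91.6;python3 - <<'E'
from h import *
s=cam('scene');t=cam('top')
print(proj(s,[.551,-.0562,.05]).round(1))
a=cv2.resize(s['img'][165:225,280:350],None,fx=8,fy=8,interpolation=cv2.INTER_CUBIC)
cv2.imwrite('pics/s4.png',a[:,:,::-1])
g=s['img'][185:210,288:308].mean(2).round(0).astype(int); print(g)
E
```

```text
t 17.5667 p [ 0.507  -0.0295  0.0836] yaw 91.55 tilt [ 0.034  -0.025  -0.9991] F [-0.37 -0.32 -2.6 ] w 0.0072
shift cm [0.07 0.15 0.35] turn to 91.6 -0.001 rows 0.0930703629929709
[[297.9 195.7]]
[[184 177 133  96  84  85  84  75  75  74  93 125 155 161 153 150 152 152
  153 164]
 [176 186 156 107  86  88  83  75  84 108 139 171 180 167 155 152 152 152
  150 153]
 [162 187 170 126  91  78  79  86 115 156 185 200 196 180 156 148 148 149
  144 143]
 [149 171 171 132  91  82  96 122 153 181 191 195 193 185 162 140 134 140
  140 140]
 [121 138 144 127 112 114 137 163 181 187 187 189 190 187 167 141 127 130
  127 135]
 [111 117 129 136 148 161 175 184 189 189 187 189 191 189 179 159 138 124
  122 134]
 [123 125 135 149 171 184 185 185 180 169 167 179 188 189 189 179 160 137
  126 129]
 [146 140 142 159 178 188 185 169 143 121 130 161 182 186 188 185 176 153
  129 130]
 [137 127 125 142 169 186 187 167 139 124 141 166 182 186 187 188 184 158
  125 126]
 [116 107 100 111 141 171 186 184 176 171 176 182 185 189 188 190 185 169
  141 135]
 [ 97  95  94  96 117 145 171 182 189 186 187 187 189 
[... 521 characters left out ...]
 190 190
  189 190]
 [146 146 143 143 140 126 113 106 107 113 112 109 114 142 169 184 189 189
  188 188]
 [148 145 147 145 143 138 122 103 106 114 110 100  95 112 140 169 182 189
  187 192]
 [147 147 147 145 146 140 123 107 106 112 111 104  91  93 112 142 169 184
  190 191]
 [150 147 146 146 142 136 126 120 116 112 108  99  91  92 103 122 147 169
  185 189]
 [146 144 142 142 137 132 128 126 122 116 104  93  95 107 118 126 134 146
  167 180]
 [144 138 134 131 130 130 130 128 125 124 110 103 108 119 126 128 131 131
  146 160]
 [137 131 129 127 130 128 130 128 129 127 122 121 125 127 129 130 128 131
  131 135]
 [131 128 126 129 128 130 129 129 129 130 130 127 126 128 128 128 127 129
  128 127]]
```

View pics/s4.png

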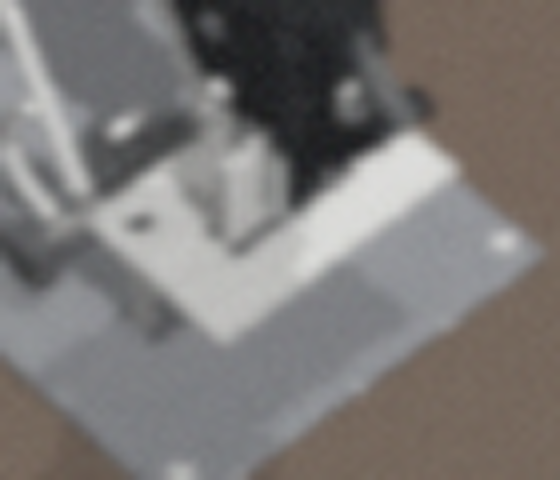

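The crop shows the coupon low over the file, with the +x hole at full-frame (297.05,192.5). That is within 2–3 mm of the post axis. I correct to about (.5063,-.0278) and lower gently.

Emit:
{"fn": "step_arm", "kwargs": {
  "plan": [
    [[0.05, 0.15, 0, 0], [0, 0, 0.2, 0], [0, 0, 0.2, 0], [0, 0, 0.2, 0], [0, 0, 0.2, 0], [0, 0, 0, 0]]
  ]
}}

```text
clock: 18.17
position: [0.5068, -0.0277, 0.0751]
orientation: [-0.044, 3.107, -0.04]
contact_force: [0.6, -0.2, -4.0]
grip_width: 0.0075
```

```bash
python3 go.py .5063 -.0278 .07 91.6
```

```text
t 18.1667 p [ 0.5068 -0.0277  0.0751] yaw 91.58 tilt [ 0.0347 -0.0251 -0.9991] F [ 0.59 -0.22 -3.95] w 0.0075
shift cm [0.06 0.01 0.51] turn to 91.6 -0.0 rows 0.12257765510671806
```

Emit:
{"fn": "step_arm", "kwargs": {
  "plan": [
    [[0.05, 0, 0.15, 0], [0, 0, 0.15, 0], [0, 0, 0.15, 0], [0, 0, 0, 0]]
  ]
}}

```text
clock: 18.5
position: [0.5063, -0.0278, 0.0698]
orientation: [-0.044, 3.107, -0.04]
contact_force: [-0.2, -0.7, -2.8]
grip_width: 0.0075
```

```bash
python3 go.py .5063 -.0278 .067 91.6
```

```text
t 18.5 p [ 0.5063 -0.0278  0.0698] yaw 91.58 tilt [ 0.0342 -0.025  -0.9991] F [-0.19 -0.74 -2.79] w 0.0075
shift cm [0.   0.01 0.28] turn to 91.6 -0.0 rows 0.06818133892039721
```

Emit:
{"fn": "step_arm", "kwargs": {
  "plan": [
    [[0, 0, 0.15, 0], [0.01, 0, 0.15, 0], [0, 0, 0.15, 0], [0, 0, 0, 0]]
  ]
}}

```text
clock: 18.83
position: [0.5068, -0.028, 0.065]
orientation: [-0.043, 3.106, -0.04]
contact_force: [1.0, 0.5, -3.9]
grip_width: 0.0073
```

```bash
python3 go.py .5063 -.0278 .062 91.6
```

```text
t 18.8333 p [ 0.5068 -0.028   0.065 ] yaw 91.57 tilt [ 0.0352 -0.0251 -0.9991] F [ 0.97  0.5  -3.9 ] w 0.0073
shift cm [0.06 0.03 0.3 ] turn to 91.6 -0.0 rows 0.07417143106136186
```

Emit:
{"fn": "step_arm", "kwargs": {
  "plan": [
    [[0.02, 0.01, 0.15, 0], [0.01, 0, 0.15, 0], [0.01, 0.01, 0.15, 0], [0.01, 0, 0.15, 0], [0, 0, 0, 0]]
  ]
}}

```text
clock: 19.25
position: [0.5069, -0.028, 0.0586]
orientation: [-0.043, 3.105, -0.04]
contact_force: [0.9, 0.2, -2.7]
grip_width: 0.0075
```

```bash
python3 go.py .5063 -.0278 .05 91.6
```

```text
t 19.25 p [ 0.5069 -0.028   0.0586] yaw 91.58 tilt [ 0.0362 -0.0253 -0.999 ] F [ 0.89  0.16 -2.72] w 0.0075
shift cm [0.09 0.05 0.86] turn to 91.6 -0.0 rows 0.20737928482595347
```

Emit:
{"fn": "step_arm", "kwargs": {
  "plan": [
    [[0.02, 0.01, 0.2, 0], [0.01, 0.01, 0.2, 0], [0.01, 0, 0.2, 0], [0.01, 0.01, 0.2, 0], [0.01, 0, 0.2, 0], [0, 0, 0, 0]]
  ]
}}

```text
clock: 19.75
position: [0.5069, -0.028, 0.0475]
orientation: [-0.043, 3.105, -0.04]
contact_force: [0.7, -0.4, -3.0]
grip_width: 0.007
```

```bash
python3 go.py .5065 -.0278 .034 91.6
```

```text
t 19.75 p [ 0.5069 -0.028   0.0475] yaw 91.58 tilt [ 0.0367 -0.0254 -0.999 ] F [ 0.74 -0.42 -3.02] w 0.007
shift cm [0.09 0.06 1.35] turn to 91.6 -0.0 rows 0.3250828138092149
```

Emit:
{"fn": "step_arm", "kwargs": {
  "plan": [
    [[0.02, 0.01, 0.2, 0], [0.01, 0.01, 0.2, 0], [0.01, 0.01, 0.2, 0], [0.01, 0.01, 0.2, 0], [0.01, 0, 0.2, 0], [0.01, 0, 0.15, 0], [0, 0, 0, 0]]
  ]
}}

```text
clock: 20.33
position: [0.5068, -0.028, 0.0348]
orientation: [-0.044, 3.104, -0.04]
contact_force: [0.3, 1.0, -2.7]
grip_width: 0.0075
```

```bash
python3 go.py .5065 -.0278 .0295 91.6
```

```text
t 20.3333 p [ 0.5068 -0.028   0.0348] yaw 91.58 tilt [ 0.0371 -0.0254 -0.999 ] F [ 0.27  1.03 -2.72] w 0.0075
shift cm [0.05 0.03 0.53] turn to 91.6 -0.0 rows 0.12774527667266028
```

Emit:
{"fn": "step_arm", "kwargs": {
  "plan": [
    [[0.01, 0, 0.1, 0], [0, 0, 0.1, 0], [0.01, 0, 0.1, 0], [0, 0, 0.1, 0], [0, 0, 0, 0]]
  ]
}}

```text
clock: 20.75
position: [0.507, -0.0281, 0.0305]
orientation: [-0.044, 3.104, -0.04]
contact_force: [-0.3, 0.3, -2.5]
grip_width: 0.0072
```

```bash
python3 go.py .5065 -.0278 .0295 91.6
```

```text
t 20.75 p [ 0.507  -0.0281  0.0305] yaw 91.58 tilt [ 0.0374 -0.0255 -0.999 ] F [-0.34  0.26 -2.55] w 0.0072
shift cm [0.05 0.04 0.1 ] turn to 91.6 -0.0 rows 0.028302621091843436
```

Emit:
{"fn": "step_arm", "kwargs": {
  "plan": [
    [[0.01, 0, 0.1, 0], [0, 0, 0.1, 0], [0, 0, 0, 0]]
  ]
}}

```text
clock: 21.0
position: [0.507, -0.0283, 0.0305]
orientation: [-0.044, 3.103, -0.041]
contact_force: [2.0, 1.2, -3.7]
grip_width: 0.0072
```

Emit:
{"fn": "step_arm", "kwargs": {
  "plan": [
    [[0, 0, 0.15, 0], [0, 0, 0.1, 0], [0, 0, 0, 0]]
  ]
}}

```text
clock: 21.25
position: [0.5072, -0.0285, 0.0304]
orientation: [-0.044, 3.102, -0.042]
contact_force: [1.0, 1.6, -3.2]
grip_width: 0.0072
```

The descent has stopped at the expected height (TCP .0304 against .0295 predicted, with one edge low). I release and back up.

Emit:
{"fn": "step_arm", "kwargs": {
  "plan": [
    [[0, 0, 0, 0], [0, 0, 0, 0], [0, 0, 0, 0], [0, 0, 0, 0], [0, 0, -0.5, 0], [0, 0, -1, 0], [0, 0, -1.2, 0], [0, 0, -1.2, 0], [0, 0, -1.2, 0], [0, 0, -1.2, 0], [0, 0, -1.2, 0], [0, 0, -1.2, 0], [0, 0, -1.2, 0], [0, 0, -1.2, 0], [0, 0, -1.2, 0], [0, 0, -1, 0], [0, 0, 0, 0]]
  ],
  "hand": -0.2
}}

```text
clock: 22.67
position: [0.5018, -0.0253, 0.1784]
orientation: [-0.044, 3.097, -0.046]
contact_force: [-0.0, -0.4, -0.3]
grip_width: 0.0514
```

```bash
python3 go.py .511 -.165 .18 91.6;python3 - <<'E'
from h import *
s=cam('scene')
a=cv2.resize(s['img'][140:235,240:360],None,fx=6,fy=6,interpolation=cv2.INTER_CUBIC)
cv2.imwrite('pics/s5.png',a[:,:,::-1])
E
```

```text
t 22.6667 p [ 0.5018 -0.0253  0.1784] yaw 91.6 tilt [ 0.0446 -0.0289 -0.9986] F [-0.01 -0.37 -0.29] w 0.0514
shift cm [ -0.52 -13.99   0.29] turn to 91.6 -0.0 rows 3.358348255871203
```

View pics/s5.png

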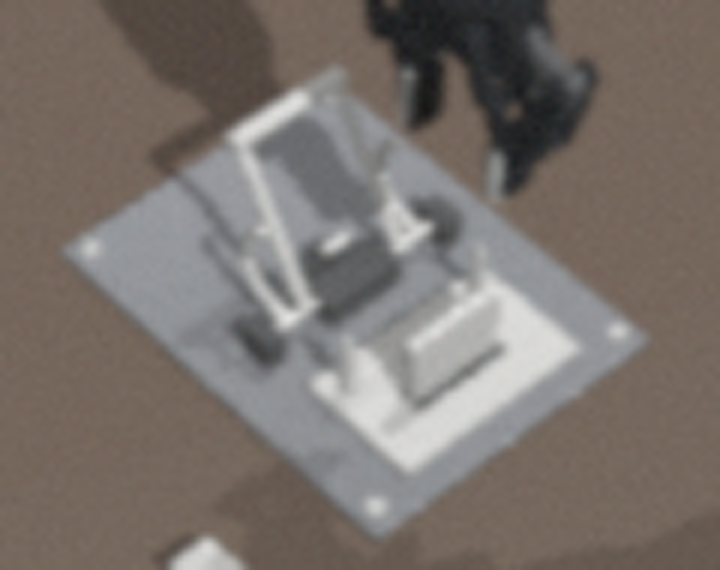

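The coupon lies flat, with both posts standing through its holes (crop about (347,365) and (482,265)), and the lever is still up. Next I close the fingers and go above the bar.

Emit:
{"fn": "step_arm", "kwargs": {
  "plan": [
    [[-0.1, -0.6, 0, 0], [-0.1, -1.2, 0, 0], [-0.1, -1.2, 0, 0], [-0.1, -1.2, 0, 0], [-0.1, -1.2, 0, 0], [-0.1, -1.2, 0, 0], [0, -1.2, 0, 0], [0, -1.2, 0, 0], [0, -1.1, 0, 0], [0, -0.8, 0, 0], [0, -0.4, 0, 0], [0, 0, 0, 0], [0, 0, 0, 0]]
  ],
  "hand": 1
}}

```text
clock: 23.8
position: [0.5078, -0.1511, 0.1753]
orientation: [-0.042, 3.108, -0.041]
contact_force: [-0.2, -0.1, -0.3]
grip_width: -0.0001
```

```bash
python3 go.py .5095 -.150 .13 91.6
```

```text
t 23.8 p [ 0.5078 -0.1511  0.1753] yaw 91.53 tilt [ 0.0336 -0.026  -0.9991] F [-0.23 -0.07 -0.3 ] w -0.0001
shift cm [-0.02  0.23  4.53] turn to 91.6 -0.001 rows 1.0880268652978025
```

Emit:
{"fn": "step_arm", "kwargs": {
  "plan": [
    [[0, 0.1, 0.8, 0], [0, 0.1, 1, 0], [0, 0.1, 1, 0], [0, 0, 1, 0], [0, 0, 0.5, 0], [0, 0, 0.4, 0], [0, 0, 0.3, 0], [0, 0, 0.3, 0], [0, 0, 0, 0]]
  ]
}}

```text
clock: 24.55
position: [0.5105, -0.1463, 0.1197]
orientation: [-0.051, 3.105, -0.045]
contact_force: [-1.4, 5.5, 2.7]
grip_width: -0.0001
```

The finger is catching the bar's inner side, so I lift and come down about 1 cm further out, on top.

Emit:
{"fn": "step_arm", "kwargs": {
  "plan": [
    [[0, 0.1, -0.7, 0], [0, 0, -0.8, 0], [0, -0.6, 0, 0], [0, -0.6, 0, 0], [0, 0, 0, 0], [0, 0, 0.3, 0], [0, 0, 0.3, 0], [0, 0, 0, 0]]
  ]
}}

```text
clock: 25.22
position: [0.5114, -0.1585, 0.1308]
orientation: [-0.052, 3.102, -0.047]
contact_force: [-0.1, -0.4, -0.1]
grip_width: 0.0001
```

```bash
python3 go.py .5095 -.156 .12 91.6
```

```text
t 25.2167 p [ 0.5114 -0.1585  0.1308] yaw 91.88 tilt [ 0.0392 -0.0299 -0.9988] F [-0.08 -0.4  -0.12] w 0.0001
shift cm [0.22 0.29 1.07] turn to 91.6 0.005 rows 0.27056576601377835
```

Emit:
{"fn": "step_arm", "kwargs": {
  "plan": [
    [[0.1, 0.1, 0.3, 0], [0, 0, 0.3, 0], [0, 0, 0.3, 0], [0, 0, 0.3, 0]]
  ]
}}

```text
clock: 25.55
position: [0.5109, -0.1605, 0.1203]
orientation: [-0.054, 3.101, -0.057]
contact_force: [-12.0, -7.6, 24.6]
grip_width: 0.0001
```

Emit:
{"fn": "step_arm", "kwargs": {
  "plan": [
    [[0, -0.4, 0.3, 0], [0, -0.5, 0.4, 0], [0, -0.4, 0.5, 0]]
  ]
}}

```text
clock: 25.8
position: [0.5114, -0.1742, 0.112]
orientation: [-0.057, 3.101, -0.06]
contact_force: [-5.9, -1.9, 13.7]
grip_width: -0.0001
```

Emit:
{"fn": "step_arm", "kwargs": {
  "plan": [
    [[0, -0.4, 0.5, 0], [0, -0.5, 0.6, 0], [0, -0.4, 0.6, 0], [0, -0.4, 0.6, 0]]
  ]
}}

```text
clock: 26.13
position: [0.512, -0.1939, 0.093]
orientation: [-0.061, 3.101, -0.067]
contact_force: [-3.2, 2.1, 7.5]
grip_width: 0.0002
```

Emit:
{"fn": "step_arm", "kwargs": {
  "plan": [
    [[0, -0.2, 0.7, 0], [0, -0.2, 0.7, 0], [0, -0.2, 0.7, 0], [0, -0.1, 0.7, 0]]
  ]
}}

```text
clock: 26.47
position: [0.5125, -0.2078, 0.0682]
orientation: [-0.065, 3.101, -0.082]
contact_force: [-4.1, -4.1, 6.2]
grip_width: 0.0001
```

```bash
python3 go.py .511 -.205 .05 91.6
```

```text
t 26.4667 p [ 0.5125 -0.2078  0.0682] yaw 92.35 tilt [ 0.0402 -0.0521 -0.9978] F [-4.14 -4.08  6.19] w 0.0001
shift cm [0.21 0.38 1.8 ] turn to 91.6 0.013 rows 0.4434224662743615
```

Emit:
{"fn": "step_arm", "kwargs": {
  "plan": [
    [[0, 0.1, 0.5, 0], [0, 0.1, 0.5, 0], [0, 0.1, 0.4, 0], [0, 0, 0.2, 0], [0, 0, 0, 0]]
  ]
}}

```text
clock: 26.88
position: [0.5125, -0.2073, 0.0499]
orientation: [-0.065, 3.102, -0.085]
contact_force: [-0.5, 0.9, -0.1]
grip_width: 0.0002
```

```bash
python3 go.py .511 -.204 .046 91.6
```

```text
t 26.8833 p [ 0.5125 -0.2073  0.0499] yaw 92.35 tilt [ 0.0392 -0.0541 -0.9978] F [-0.47  0.86 -0.07] w 0.0002
shift cm [0.15 0.36 0.37] turn to 91.6 0.013 rows 0.12723842542088862
```

Emit:
{"fn": "step_arm", "kwargs": {
  "plan": [
    [[0.1, 0.3, 0, 0], [0, 0, 0.1, 0], [0, 0, 0.1, 0], [0, 0, 0.1, 0]]
  ]
}}

```text
clock: 27.22
position: [0.5113, -0.2028, 0.0461]
orientation: [-0.067, 3.102, -0.083]
contact_force: [-0.4, 0.3, 0.1]
grip_width: -0.0002
```

Emit:
{"fn": "step_arm", "kwargs": {
  "plan": [
    [[0, 0, 0.05, 0]]
  ]
}}

```text
clock: 27.3
position: [0.5113, -0.2029, 0.0457]
orientation: [-0.067, 3.102, -0.084]
contact_force: [-2.5, -0.6, 3.4]
grip_width: 0.0
```

Contact has started, so I press in small steps.

Emit:
{"fn": "step_arm", "kwargs": {
  "plan": [
    [[0, 0, 0.06, 0]]
  ]
}}

```text
clock: 27.38
position: [0.5114, -0.203, 0.0456]
orientation: [-0.068, 3.102, -0.084]
contact_force: [-1.9, 1.3, 7.9]
grip_width: -0.0002
```

Emit:
{"fn": "step_arm", "kwargs": {
  "plan": [
    [[0, 0, 0.1, 0]]
  ]
}}

```text
clock: 27.47
position: [0.5114, -0.2031, 0.0454]
orientation: [-0.068, 3.102, -0.084]
contact_force: [-3.6, 2.4, 13.1]
grip_width: 0.0001
```

Emit:
{"fn": "step_arm", "kwargs": {
  "plan": [
    [[0, 0, 0.12, 0], [0, 0, 0.12, 0]]
  ]
}}

```text
clock: 27.63
position: [0.5114, -0.203, 0.0454]
orientation: [-0.068, 3.102, -0.085]
contact_force: [-3.9, 2.3, 12.4]
grip_width: 0.0001
```

Emit:
{"fn": "step_arm", "kwargs": {
  "plan": [
    [[0, 0, 0.12, 0], [0, 0, 0.12, 0], [0, 0, 0.12, 0]]
  ]
}}

```text
clock: 27.88
position: [0.5114, -0.203, 0.0455]
orientation: [-0.068, 3.101, -0.087]
contact_force: [-3.1, 2.0, 10.1]
grip_width: -0.0002
```

Emit:
{"fn": "step_arm", "kwargs": {
  "plan": [
    [[0, 0, 0.17, 0], [0, 0, 0.17, 0]]
  ]
}}

```text
clock: 28.05
position: [0.5114, -0.2031, 0.0452]
orientation: [-0.069, 3.1, -0.088]
contact_force: [-5.8, 3.6, 18.0]
grip_width: 0.0001
```

Emit:
{"fn": "step_arm", "kwargs": {
  "plan": [
    [[0, 0, 0.18, 0], [0, 0, 0.18, 0], [0, 0, 0.18, 0]]
  ]
}}

```text
clock: 28.3
position: [0.5114, -0.2031, 0.0453]
orientation: [-0.069, 3.099, -0.09]
contact_force: [-5.4, 2.5, 16.3]
grip_width: 0.0
```

Holding at about 17–18 N in total. I keep it up for over a second.

Emit:
{"fn": "step_arm", "kwargs": {
  "plan": [
    [[0, 0, 0.18, 0], [0, 0, 0.18, 0], [0, 0, 0.18, 0], [0, 0, 0.18, 0], [0, 0, 0.18, 0], [0, 0, 0.18, 0]]
  ]
}}

```text
clock: 28.8
position: [0.5114, -0.203, 0.0453]
orientation: [-0.071, 3.096, -0.094]
contact_force: [-5.4, 3.5, 17.2]
grip_width: 0.0002
```

Emit:
{"fn": "step_arm", "kwargs": {
  "plan": [
    [[0, 0, 0.18, 0], [0, 0, 0.18, 0], [0, 0, 0.18, 0], [0, 0, 0.18, 0], [0, 0, 0.18, 0], [0, 0, 0.18, 0]]
  ]
}}

```text
clock: 29.3
position: [0.5114, -0.203, 0.0453]
orientation: [-0.073, 3.093, -0.099]
contact_force: [-6.4, 4.7, 15.9]
grip_width: -0.0003
```

Emit:
{"fn": "step_arm", "kwargs": {
  "plan": [
    [[0, 0, -0.3, 0], [0, 0, -0.8, 0], [0, 0, -1, 0], [0, 0, -1.2, 0], [0, 0, -1.2, 0], [0, 0, -1.2, 0], [0, 0, -1.2, 0], [0, 0, -1.2, 0], [0, 0, -1.2, 0], [0, 0, -1.2, 0], [0, 0, -0.8, 0], [0, 0, 0, 0], [0, 0, 0, 0], [0, 0, 0, 0]]
  ]
}}

```text
clock: 30.47
position: [0.5067, -0.1959, 0.1713]
orientation: [-0.072, 3.087, -0.103]
contact_force: [0.3, 0.4, -0.5]
grip_width: -0.0
```

```bash
python3 - <<'E'
from h import *
s=cam('scene','end_scene.png')
a=cv2.resize(s['img'][130:275,150:350],None,fx=4,fy=4,interpolation=cv2.INTER_CUBIC)
cv2.imwrite('pics/s6.png',a[:,:,::-1])
o=ctrl.get_obs();print(o['clock'],o['position'],o['contact_force'],abs(o['joint_vel']).max())
b=cv2.imread('pics/scene0.png').astype(int);e=cv2.imread('pics/end_scene.png').astype(int)
for n,(u0,u1,v0,v1) in dict(tape=(300,350,290,335),angle=(395,430,270,305),hammer=(205,300,225,300),square=(225,275,100,135)).items():
    print(n,abs(b-e)[v0:v1,u0:u1].mean().round(2))
E
```

```text
30.5167 [ 0.50657048 -0.19582219  0.17097065] [ 0.09602362  0.5236298  -0.11494837] 0.008817653397724353
tape 1.49
angle 2.57
hammer 4.75
square 23.66
```

View pics/s6.png

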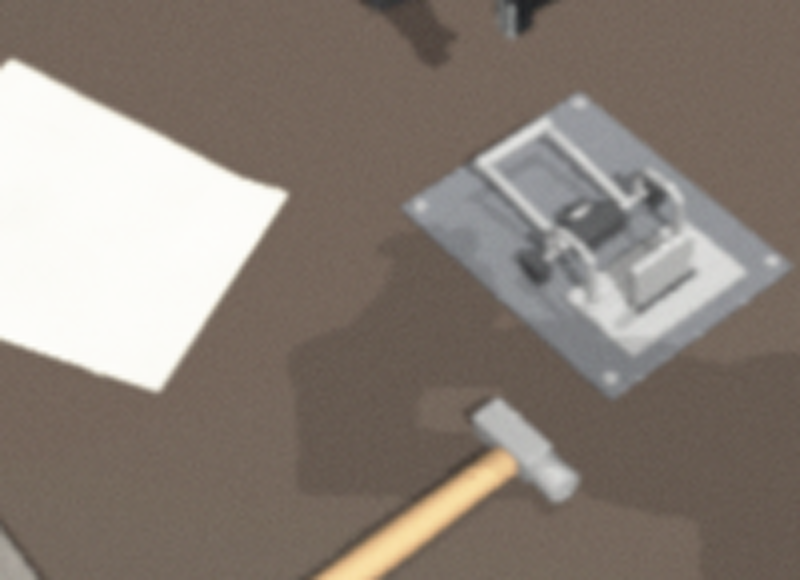

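The lever is down with its bar at crop (520,140), the arches are shut on the posts, and the coupon lies flat. The square's pixel difference comes from the arm covering it. I hand in the job.

```bash
python3 -c "
from rig import ctrl
print(ctrl.close_job())"
```

```text
the job is handed in; nothing more can be done
None
```

The job is handed in at about 30.5 s of the 72 s; it reports no verdict. I lifted the lever and threaded the coupon over both posts. I then lowered it until it rested on the base plate, with no contact force above a few newtons. The lever was pushed shut and pressed from on top with closed fingers at about 16–18 N vertical (17–19 N total) for about 1.3 s, and I let go.

**Last checks:**
- **Lever and coupon:** the final picture shows the lever down, the arches shut on the posts and the coupon lying flat over both. I had no direct reading of the lever angle or the coupon's offset. The press bottomed at TCP z .045, which fits the bar on its stop.
- **Robot:** clear of everything, measured force about 0 N.
- **Bystanders:** the tape, angle and hammer look unchanged against the first picture. I could not compare the square, because the arm covered it in the final picture, but no move went near it.

**What disagreed:**
- **Cameras:** the two views differed by up to about 3 mm on the file's position. I settled it by comparing the holes with the posts in the same camera.
- **Tool tilt:** fast moves left the tool tilted by up to about 0.05 rad, so I carried and lowered the coupon slowly.
- **Grip width:** the gripper read 1 to 2 mm under the true thickness of both the bar and the fin.
- **First touch on the bar:** the closed fingers first caught the bar's inner side, so I lifted off and came down on top. That second touch peaked at about 28 N total, with the lever still up and so before the 30 N limit on the shut lever applied.

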